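# Set out a titration place round the stirrer

## Task

Set the bench out for a titration, with front meaning the robot's side: stand the white beaker in the middle of the magnetic stirrer's plate, the blue-capped bottle midway between the stirrer and the tube rack and in line with them, and the amber dropper bottle behind the middle of the stirrer, about 3 cm clear of it. Put the spent syringe (plunger pushed in) in the red discard tray, and lay the loaded one (plunger drawn out) along the stirrer's front edge, parallel to it with its barrel in front of the middle and about 4 cm clear of the stirrer, without pushing its plunger in. Leave the green-capped bottle where it stands.

Things in the scene. Friction and masses are not known exactly. Their poses are not given: they have to be found in the camera images.
- stirrer: compact blue magnetic stirrer, fixed, 120 x 120 mm, round white top plate of 104 mm diameter, its surface 32 mm above the bench. Origin at bench level under the centre of plate and body. x points to its back, away from the robot; on its front (-x) is a black knob, 8 mm proud; y is to its left seen from the robot. It stands either left or right of the tube rack
- tube_rack: orange rack, fixed, 80 (x) x 120 (y) x 64 mm high, holding four 50 mL tubes whose white and yellow caps reach 112 mm. Origin at bench level under its centre. It stands beside the stirrer, side by side, centres about 265 mm apart, so that about 145 mm of bench lies free between them
- discard_tray: red open tray, fixed, 220 (x) x 160 (y) mm outside the walls (236 x 172 over the rim flange), 50 mm high, walls and floor 4 mm. Origin at bench level under its centre, x along its length
- beaker: open white plastic beaker, 48 mm outside diameter (51 at the lip), 60 mm tall, wall 3 mm, 50 g. Origin at the centre of its underside, z up
- blue_bottle: pale bottle with paper label and BLUE screw cap, 52 mm body diameter up to 66 mm height, cap 38 mm diameter, 105 mm tall overall, 220 g. Origin at the centre of its underside, z up
- green_bottle: bottle of the same shape and size with a GREEN cap, standing behind the gap between the stirrer and the rack; to be left alone. Origin at the centre of its underside, z up
- dropper: small amber dropper bottle, 36 mm body diameter up to 48 mm height, black 23 mm collar and thin rubber teat above, 86 mm tall overall, 60 g. Origin at the centre of its underside, z up
- loaded_syringe: loaded white syringe lying down, plunger drawn out: 50 to 60 mm of orange rod shows. Barrel 18 mm diameter, 80 mm long; nozzle to 51 mm from the origin; flange 34 mm wide, 16 mm high at the plunger end stops it rolling. Origin on the axis at mid-barrel (9 mm above the bench); x along the axis towards the plunger, whose thumb disc ends at 53 mm + joint loaded_plunger. 40 g in all
- loaded_plunger (a joint): how far the loaded syringe's plunger is drawn out, m (0 = pushed right in); stiff, it slides only if pushed with more than about 4 N. Starts at 0.040 to 0.050
- spent_syringe: spent syringe, the same white barrel, size and frame, but with its plunger pushed fully in: only 10 mm of orange rod and the thumb disc show behind the flange; 104 mm long overall
Mind the look-alikes: they are no part of the job. What is meant by the beaker is not pink, purple or turquoise, and is the larger of those in its own colour.

How it is judged (in metres and radians):
At the end, for the whole second after the job is handed in: Upright: beaker within 12 mm of the plate centre; blue bottle midway +-15 mm, in line +-30; dropper 10-48 mm behind stirrer, centred +-25. Spent syringe in tray. Loaded one 15-61 mm in front, within 0.25 rad and 45 mm of centre, plunger over 34 mm. Green bottle moved under 20. All at rest (horizontal distance between beaker and stirrer below 0.012 m and height (world z) of beaker between 0.027 and 0.039 m and angle between each of beaker, blue_bottle, dropper, green_bottle's own z axis and vertical below 0.12 rad and linear speed of each of beaker, blue_bottle, dropper, spent_syringe, loaded_syringe below 0.02 m/s and angular speed of each of beaker, blue_bottle, dropper, spent_syringe, loaded_syringe below 0.3 rad/s and horizontal distance between blue_bottle and stirrer below 0.151 m and horizontal distance between blue_bottle and tube_rack below 0.151 m and x of blue_bottle in the frame of stirrer between -0.03 and 0.03 m and height (world z) of each of blue_bottle, dropper below 0.006 m and x of dropper in the frame of stirrer between 0.088 and 0.126 m and y of dropper in the frame of stirrer between -0.025 and 0.025 m and x of spent_syringe in the frame of discard_tray between -0.1 and 0.1 m and y of spent_syringe in the frame of discard_tray between -0.07 and 0.07 m and z of spent_syringe in the frame of discard_tray below 0.03 m and x of loaded_syringe in the frame of stirrer between -0.13 and -0.084 m and y of loaded_syringe in the frame of stirrer between -0.045 and 0.045 m and angle between the x axis of loaded_syringe and the y axis of stirrer, either way round below 0.25 rad and height (world z) of loaded_syringe below 0.016 m and value of joint loaded_plunger above 0.034 m and distance of green_bottle from where it was at the start of the episode below 0.02 m); the robot touches nothing.
It fails at once if the green-capped bottle is moved by more than 20 mm or tipped (distance of green_bottle from where it was at the start of the episode above 0.02 m or angle between green_bottle's own z axis and vertical above 0.3 rad).
It fails at once if the loaded syringe's plunger is pushed in below 34 mm (value of joint loaded_plunger below 0.034 m).
It also fails if it takes over 141 s, if anything falls off the work surface, if the arm or the gripper's body presses on something with over 40 N, if the wrist force passes 120 N, or if a joint passes its speed limit or range.

## Robot

A 6-joint arm with a two-finger parallel gripper is mounted at the origin on the work surface. World frame = base frame: x ahead of the robot, y to its left, z up, the work surface at z = 0. Lengths are in m, angles in degrees, forces in N, time in s.
With the tool pointing down it reaches from about 0.25 to 0.775 m from the base axis. Payload 4 kg.
Tool frame: the origin (TCP) lies between the finger pads; the fingertips stand 19 mm ahead of it and the grasp point (between the pads) is the TCP; z points along the fingers, y is the direction in which the jaws open and shut (so a half turn about z gives the same grasp; the last joint's range is limited). The gripper opens to 94 mm and grips with 3 to 60 N. Pads are 16 mm wide; open, the fingers measure 119 mm over their backs; the gripper's body (75 mm by 177 mm) begins 78 mm behind the grasp point.
Start: joints at [69.952, 4.996, 78.535, -0, 96.463, -5.907], TCP at [0.134, 0.533, 0.225] pointing down, gripper open.
Joint ranges: [-177.83, 177.83], [-43.37, 116.18], [15.69, 146.23], [-61.86, 241.86], [9.47, 152.12], [-147.06, 147.06]. Speed limits (degrees/s): [159.86, 159.86, 180, 180, 180, 180].

## Interface

Orientations are given as a 3x3 rotation matrix whose columns are the frame's x, y, z axes.
In Python, from rig import env, eyes, finder gives the robot as it stands. Calls block until the motion is done:
- env.movep(position, orientation): joint-space move of the TCP to a pose.
- env.line_to(position, rotation=None, max_speed=0.15, max_force=None): straight line of the TCP; rotation=None keeps the orientation; max_speed is the mean speed in m/s. With max_force (N) it stops when the force on the tool has changed by that much, and returns True; else False.
- env.move_joints(angles): joint-space move.
- env.release() and env.close(): open the fingers fully, or close them until they stop; the grip force is fixed at half the most.
- env.hold(seconds).
- env.ik(position, orientation): joint angles nearest the present ones, or None.
- eyes.camera(name): name is "side" or "top"; returns a dict with "image" (384x512x3 uint8, red, green, blue), "depth" (384x512 float32, m along the optical axis (not along the pixel's ray), 0 where there is no reading), "mtx" (3x3 intrinsics, pixels), "dist" ([k1, k2, p1, p2, k3] as OpenCV has them; the pictures are not rectified), "T" (4x4, takes a point from camera to world coordinates). Camera axes: x right, y up, looking along -z (the intrinsics and any distortion apply to the point x, -y, -z); pixel columns grow to the right and rows downward; lengths in m; the calibration is good to about 2 mm. A picture is of the moment at which its call begins.
A pose or a line that the arm cannot do raises env.IKError and nothing moves.
- env.finish_job(): hands the job in, once; it reports no verdict.
Trained networks look in a picture, given as the dict that the camera call returned (one of the last four; its "shot" number tells which), for a name from the list of things; names that differ only in an ending like _2 or _b are one class to them, and where a whole thing is asked for, a point or a joint stands for the part that bears it (a point fixed in the world has none). Each returns a list of dicts, best first, with "score" (0 to 1); they miss things now and then, are a little off and sometimes report something else, mostly with a low value. They report only what shows in the picture. A call takes as long as a camera call. They do not tell look-alikes from the thing itself.
- finder.spot_in(query, picture): "centre" ([row, column] in pixels, amid what is visible of it).
Readings, each from a call of its own:
- env.get_time(): time.
- env.get_q(): joint angles.
- env.get_joint_velocities(): joint speeds.
- env.get_effort(): joint torques, N m.
- env.get_ee_pos(): TCP position.
- env.get_eef_rot(): TCP orientation.
- env.get_contact_force(): force on the tool from outside, world axes, zero at the start.
- env.get_torque(): the same for the moment, N m.
- env.get_finger_gap(): opening from 0.0 (shut) to 1.0 (fully open).
Only numpy, scipy, OpenCV 4.12 (cv2) and the standard library are available. Lean on these libraries where they do the work, as an engineer would, in place of code of your own. Each camera call takes 0.05 s, during which the arm holds its last target.

## Working session

There is one attempt and no reset: what is moved stays moved. The work goes in short steps, each a Python script; the robot and the scene stay as the last script left them, time stands still between calls to the robot, and variables do not carry over. Pictures are saved under pics/ and viewed, and the job is handed in when it is done.

```bash
ls; mkdir -p pics; python3 - <<'E'
from rig import env, eyes, finder
import cv2, numpy as np, pickle
for n in ("top","side"):
    p=eyes.camera(n); cv2.imwrite(f"pics/{n}0.png",cv2.resize(p["image"][:,:,::-1],(800,600),interpolation=cv2.INTER_CUBIC)); pickle.dump(p,open(f"{n}0.pkl","wb"))
    print(n,p["mtx"].tolist(),p["dist"],np.round(p["T"],3).tolist())
print(env.get_time())
E
```

```text
pics
top [[369.40856334736804, 0.0, 252.36506446100242], [0.0, 369.40856334736804, 191.13009815995554], [0.0, 0.0, 1.0]] [-0.11297244  0.          0.          0.          0.        ] [[0.023, 0.997, -0.07, 0.39], [-1.0, 0.021, -0.02, 0.019], [-0.019, 0.071, 0.997, 0.943], [0.0, 0.0, 0.0, 1.0]]
side [[411.8390143139363, 0.0, 252.23866665910182], [0.0, 411.8390143139363, 197.09072891293832], [0.0, 0.0, 1.0]] [-0.00175279  0.          0.          0.          0.        ] [[0.801, 0.438, -0.407, 0.049], [-0.598, 0.584, -0.549, -0.531], [-0.003, 0.683, 0.73, 0.755], [0.0, 0.0, 0.0, 1.0]]
0.1
```

View pics/top0.png

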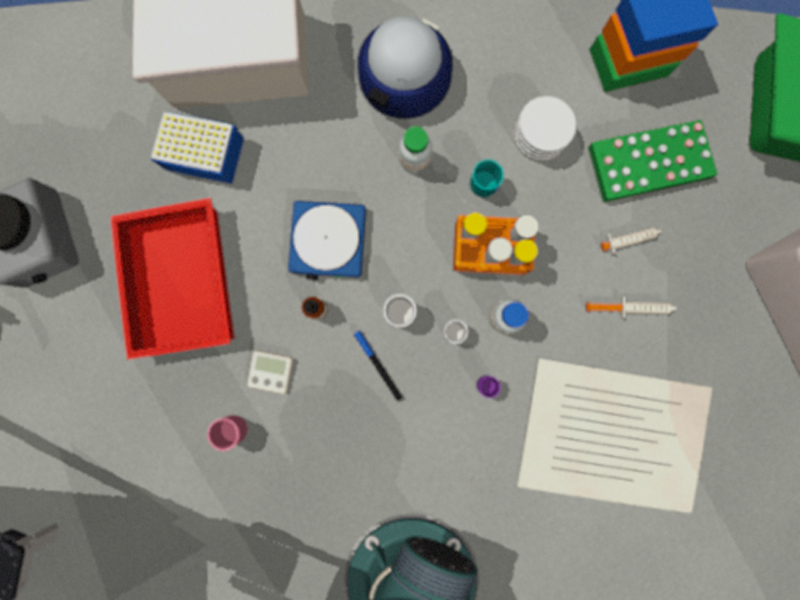

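View pics/side0.png

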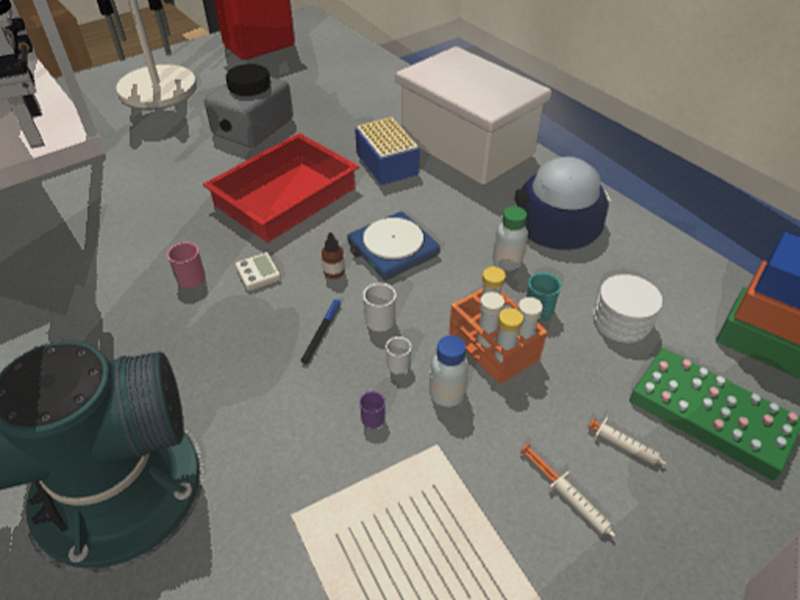

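The top picture (800x600 pixels) shows the stirrer at (327,238) and the rack at (497,245), with the tray on the left at (172,280).

Beaker candidates:
- Large white (400,310)
- Small white (456,332)
- Pink (227,433)
- Purple (488,386)
- Turquoise (487,177)

I choose the large white one. For the syringes, the one at (632,308) with a long orange rod is loaded, and the one at (632,239) is spent. The blue cap is at (513,315), the green cap at (415,140) and the dropper at (313,307).

```bash
cat > h.py <<'E'
import cv2, numpy as np, pickle
def cloud(p):
    h,w=p["depth"].shape
    vv,uu=np.mgrid[:h,:w]
    uv=np.stack([uu,vv],-1).reshape(-1,1,2).astype(np.float64)
    n=cv2.undistortPoints(uv,p["mtx"],p["dist"]).reshape(h,w,2)
    d=p["depth"]
    c=np.stack([n[...,0]*d,-n[...,1]*d,-d],-1)
    W=c@p["T"][:3,:3].T+p["T"][:3,3]
    W[d<=0]=np.nan
    return W
def ray(p,uv,z):
    n=cv2.undistortPoints(np.array(uv,float).reshape(-1,1,2),p["mtx"],p["dist"]).reshape(-1,2)
    d=np.c_[n[:,0],-n[:,1],-np.ones(len(n))]@p["T"][:3,:3].T
    o=p["T"][:3,3]
    return o+d*((z-o[2])/d[:,2])[:,None]
E
python3 - <<'E'
import pickle,cv2,numpy as np
from h import *
p=pickle.load(open("top0.pkl","rb")); W=cloud(p)
q=pickle.load(open("side0.pkl","rb")); V=cloud(q)
s=512/800
print("valid",np.isfinite(W[...,2]).mean(), np.isfinite(V[...,2]).mean())
for n,uv in dict(bench=(560,400),stir=(327,238),blue=(513,315),green=(415,140),drop=(313,307),beaker=(388,310),traybottom=(175,290),spent=(632,239),loaded=(650,308)).items():
    u,v=int(uv[0]*s),int(uv[1]*s); print(n,np.round(W[v,u],3))
img=p["image"]
crops=[img[180:260,180:350],img[120:220,360:450]]
cv2.imwrite("pics/c1.png",cv2.resize(crops[0][:,:,::-1],None,fx=4.5,fy=4.5,interpolation=cv2.INTER_CUBIC))
cv2.imwrite("pics/c2.png",cv2.resize(crops[1][:,:,::-1],None,fx=6,fy=6,interpolation=cv2.INTER_CUBIC))
E
```

```text
valid 0.9960276285807291 0.9961293538411459
bench [ 0.297 -0.235 -0.   ]
stir [0.55  0.148 0.031]
blue [ 0.43  -0.136  0.107]
green [0.688 0.012 0.107]
drop [0.437 0.16  0.077]
beaker [0.439 0.048 0.001]
traybottom [0.464 0.404 0.005]
spent [ 0.564 -0.349  0.018]
loaded [ 0.449 -0.381  0.015]
```

View pics/c1.png

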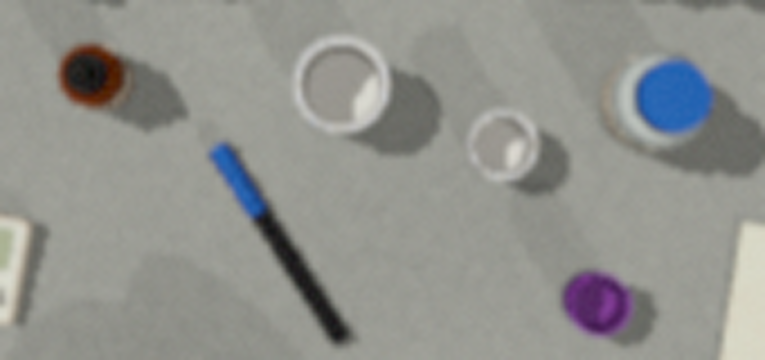

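View pics/c2.png

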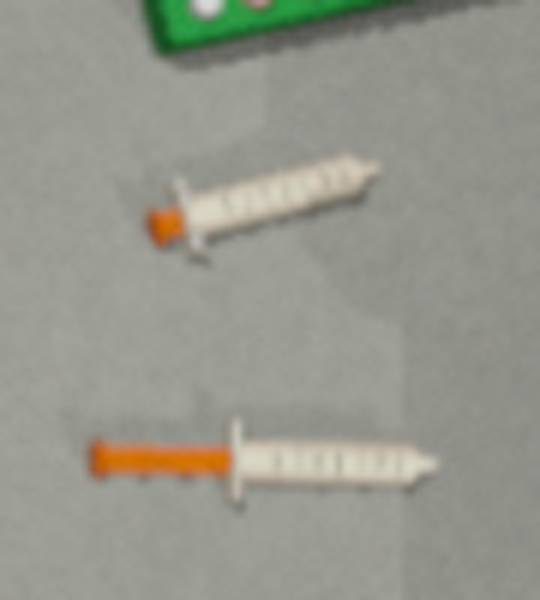

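```bash
cat > est.py <<'E'
import pickle,cv2,numpy as np
from h import *
from scipy.optimize import least_squares
def circ(P,r=None):
    x0=[*((P.max(0)+P.min(0))/2)]
    f=(lambda a: np.hypot(P[:,0]-a[0],P[:,1]-a[1])-(r if r else a[2]))
    s=least_squares(f,x0+([] if r else [0.02]),loss='soft_l1',f_scale=0.001)
    return np.round(s.x,4)
def sel(W,c,rad,z0,z1):
    m=(np.hypot(W[...,0]-c[0],W[...,1]-c[1])<rad)&(W[...,2]>z0)&(W[...,2]<z1)
    return W[m]
if __name__=="__main__":
    p=pickle.load(open("top0.pkl","rb")); q=pickle.load(open("side0.pkl","rb"))
    for nm,d in(("top",p),("side",q)):
        W=cloud(d)
        print(nm)
        P=sel(W,(0.55,0.148),0.1,0.025,0.04); r=cv2.minAreaRect(P[:,:2].astype(np.float32)); print(" stir",r,len(P))
        im=d["image"].astype(int)
        def col(c,rad,z0,z1,f):
            m=(np.hypot(W[...,0]-c[0],W[...,1]-c[1])<rad)&(W[...,2]>z0)&(W[...,2]<z1)&f(im); return W[m]
        Pw=col((0.55,0.148),0.08,0.025,0.04,lambda i:i.min(-1)>150); print(" plate",Pw.mean(0).round(4),cv2.minEnclosingCircle(Pw[:,:2].astype(np.float32)))
        for n,c in dict(blue=(.43,-.136),green=(.688,.012)).items():
            P=sel(W,c,.045,.1,.112); print(" cap",n,P.mean(0).round(4),len(P),cv2.minEnclosingCircle(P[:,:2].astype(np.float32)))
        P=sel(W,(.437,.16),.04,.055,.1); print(" drop teat",np.median(P,0).round(4),len(P))
        P=sel(W,(.437,.16),.04,.01,.05); print(" drop body",P[:,:2].mean(0).round(4),circ(P[:,:2],.018))
        P=sel(W,(.439,.035),.05,.052,.068); print(" beaker rim",circ(P[:,:2]),len(P))
        P=sel(W,(.565,-.107),.1,.05,.072); print(" rack",cv2.minAreaRect(P[:,:2].astype(np.float32)))
        P=sel(W,(.47,.4),.18,.044,.058); print(" tray",cv2.minAreaRect(P[:,:2].astype(np.float32)))
        for n,c in dict(spent=(.564,-.349),loaded=(.449,-.36)).items():
            P=sel(W,c,.09,.006,.024); r=cv2.minAreaRect(P[:,:2].astype(np.float32)); print(" ",n,len(P),r)
    print("rays loaded",ray(p,[(432.7,197.2),(400,197),(375,196.7)],0.009).round(4).tolist())
    print("rays spent",ray(p,[(423.2,147.7),(392.3,156),(385,158)],0.009).round(4).tolist())
E
python3 est.py
```

```text
top
 stir ((0.5312163233757019, 0.15109235048294067), (0.11734823882579803, 0.15826058387756348), 87.06069946289062) 1787
 plate [0.5512 0.1501 0.0316] ((0.5522575974464417, 0.15086768567562103), 0.05326129496097565)
 cap blue [ 0.4296 -0.1404  0.1046] 207 ((0.4295096695423126, -0.14090527594089508), 0.018475612625479698)
 cap green [0.6913 0.0094 0.1046] 191 ((0.6912972927093506, 0.009142030030488968), 0.019197583198547363)
 drop teat [0.4364 0.1632 0.0675] 80
 drop body [0.4345 0.159 ] [0.437  0.1653]
 beaker rim [0.4346 0.0286 0.0227] 99
 rack ((0.5830116271972656, -0.11749258637428284), (0.11887729912996292, 0.1612005978822708), 88.43333435058594)
 tray ((0.4784671366214752, 0.39959779381752014), (0.23763857781887054, 0.17456229031085968), 10.303906440734863)
  spent 307 ((0.5709551572799683, -0.3504236042499542), (0.14342355728149414, 0.10181664675474167), 2.5269999504089355)
  loaded 308 ((0.463093638420105, -0.35141968727111816), (0.1507054567337036, 0.0595729723572731), 83.3978042602539)
side
 stir ((0.5295068621635437, 0.1479169875383377), (0.11444529891014099, 0.15596964955
[... 399 characters left out ...]
 [0.4385 0.1645]
 beaker rim [0.4352 0.027  0.0229] 123
 rack ((0.5821285247802734, -0.11934258788824081), (0.12325577437877655, 0.160001739859581), 88.3665771484375)
 tray ((0.4717528820037842, 0.43747180700302124), (0.23836001753807068, 0.2576830983161926), 10.169477462768555)
  spent 639 ((0.5913456082344055, -0.34609630703926086), (0.09443602710962296, 0.10331699252128601), 13.977940559387207)
  loaded 621 ((0.4485543668270111, -0.3511519134044647), (0.14994536340236664, 0.033911269158124924), 83.79964447021484)
rays loaded [[0.4502, -0.4283, 0.009], [0.449, -0.3408, 0.009], [0.4484, -0.2753, 0.009]]
rays spent [[0.5789, -0.4048, 0.009], [0.5545, -0.3213, 0.009], [0.5488, -0.302, 0.009]]
```

```bash
python3 - <<'E'
import pickle
from est import *
p=pickle.load(open("top0.pkl","rb")); q=pickle.load(open("side0.pkl","rb"))
for d in (p,q):
    W=cloud(d); hsv=cv2.cvtColor(d["image"],cv2.COLOR_RGB2HSV); H,S,V=[hsv[...,i].astype(int) for i in range(3)]
    X,Y,Z=W[...,0],W[...,1],W[...,2]
    near=(np.hypot(X-.551,Y-.149)<.1)
    m=near&(H>100)&(H<125)&(S>120)&(Z>.012)&(Z<.04)
    print("stir",m.sum(),cv2.minAreaRect(W[m][:,:2].astype(np.float32)))
    nr=(np.abs(X-.56)<.07)&(np.abs(Y+.115)<.085)
    m=nr&(H<16)&(S>150)&(Z>.056)&(Z<.072)
    print("rack",m.sum(),cv2.minAreaRect(W[m][:,:2].astype(np.float32)))
    for k,(c,r,z0) in dict(dome=((.8,.03),.1,.02),).items():
        P=sel(W,c,r,z0,.4); print(k,P.min(0),P.max(0))
W=cloud(p)
print(np.nanmax(W[...,2][:, :]))
from rig import env
print(env.get_eef_rot().round(3).tolist())
E
```

```text
stir 629 ((0.5496813654899597, 0.14911630749702454), (0.11643095314502716, 0.11911755800247192), 87.28649139404297)
rack 177 ((0.5421939492225647, -0.11917604506015778), (0.11266066879034042, 0.08017957210540771), 88.99380493164062)
dome [ 0.70098234 -0.0480758   0.02017319] [0.89154674 0.10750182 0.12898788]
stir 232 ((0.5508468747138977, 0.15030524134635925), (0.11515766382217407, 0.1129271388053894), 87.7776107788086)
rack 416 ((0.5429466366767883, -0.11822526156902313), (0.12325577437877655, 0.08160602301359177), 88.3665771484375)
dome [ 0.70179346 -0.05215377  0.02020751] [0.89488794 0.09906513 0.12590136]
0.3473554048762594
[[-0.97, 0.244, -0.001], [0.244, 0.97, -0.002], [0.0, -0.002, -1.0]]
```

```bash
cat > mv.py <<'E'
from rig import env, eyes, finder
import numpy as np
def R(a):
    a=np.radians(a); y=np.array([np.cos(a),np.sin(a),0]); z=np.array([0,0,-1.]); return np.c_[np.cross(y,z),y,z]
def best(xy,z,a):
    q0=np.array(env.get_q()); o=[]
    for k in (0,180):
        q=env.ik([*xy,z],R(a+k))
        if q is not None: o.append((np.abs(np.array(q)-q0)[5]+abs(q[5])*.5,a+k))
    return min(o)[1]
def over(xy,z,a):
    a=best(xy,z,a); env.movep([*xy,z],R(a)); return a
def pick(xy,a,z,up=.2,hi=None):
    over(xy,hi or up,a)
    env.line_to([*xy,z+.03],max_speed=.25)
    hit=env.line_to([*xy,z],max_speed=.06,max_force=8)
    env.close(); print("pick hit",hit,"gap mm",round(env.get_finger_gap()*94,1),env.get_ee_pos().round(4))
    env.line_to([*xy,up],max_speed=.2); print("after lift gap",round(env.get_finger_gap()*94,1),"t",env.get_time())
def place(xy,a,z,up=.2,mf=4):
    over(xy,up,a)
    env.line_to([*xy,z+.03],max_speed=.25)
    hit=env.line_to([*xy,z-.003],max_speed=.04,max_force=mf)
    print("place hit",hit,env.get_ee_pos().round(4))
    env.release(); env.hold(.2)
    env.line_to([*xy,up],max_speed=.2); print("t",env.get_time())
E
python3 - <<'E'
from mv import *
for xy,z,a in [((.438,.165),.034,88),((.657,.146),.034,88),((.4348,.0278),.04,0),((.5505,.1495),.072,0),((.4296,-.1415),.05,0),((.5465,.0155),.05,0),((.4495,-.378),.022,0),((.4435,.153),.022,-2),((.5646,-.356),.022,16.3),((.478,.4),.03,10)]:
    print(xy,[None if (q:=env.ik([*xy,h],R(a+k))) is None else np.round(q[5]) for k in (0,180) for h in(z,.2)])
E
python3 - <<'E'
from mv import *
pick((.438,.165),88,.034)
place((.657,.146),88,.034)
p=eyes.camera("top"); import cv2; cv2.imwrite("pics/a1.png",cv2.resize(p["image"][:,:,::-1],(800,600)))
E
```

```text
(0.438, 0.165) [np.float64(-74.0), np.float64(-74.0), np.float64(106.0), np.float64(106.0)]
(0.657, 0.146) [np.float64(-80.0), np.float64(-80.0), np.float64(100.0), np.float64(100.0)]
(0.4348, 0.0278) [np.float64(-4.0), np.float64(-4.0), None, None]
(0.5505, 0.1495) [np.float64(9.0), np.float64(9.0), None, None]
(0.4296, -0.1415) [np.float64(-25.0), np.float64(-25.0), None, None]
(0.5465, 0.0155) [np.float64(-4.0), np.float64(-4.0), None, None]
(0.4495, -0.378) [np.float64(-46.0), np.float64(-46.0), np.float64(134.0), np.float64(134.0)]
(0.4435, 0.153) [np.float64(14.0), np.float64(14.0), None, None]
(0.5646, -0.356) [np.float64(-53.0), np.float64(-53.0), np.float64(127.0), np.float64(127.0)]
(0.478, 0.4) [np.float64(25.0), np.float64(25.0), None, None]
pick hit False gap mm 35.3 [0.438  0.1651 0.034 ]
after lift gap 35.6 t 5.1
place hit True [0.6564 0.1459 0.0338]
t 9.5667
```

View pics/a1.png

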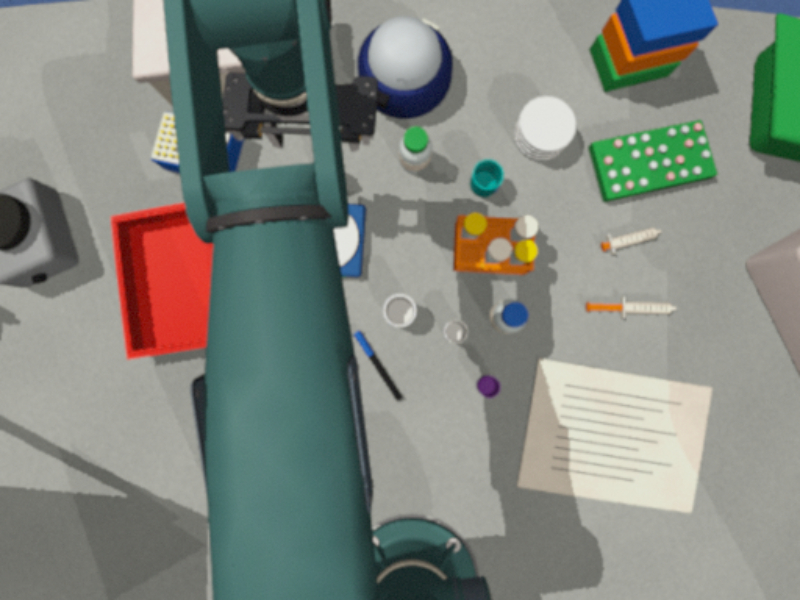

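The dropper was gripped at the 35 mm gap and set down. It is hidden under the arm in this view. The green cap is still at (415,140). Next is the beaker, then the blue bottle.

```bash
python3 - <<'E'
from mv import *
pick((.4348,.0278),0,.04)
place((.5505,.1495),0,.073)
pick((.4296,-.1415),0,.05,up=.22)
place((.5465,.0155),0,.05,up=.22)
over((.45,-.38),.2,0)
import cv2,pickle
for n in("top","side"):
    p=eyes.camera(n); cv2.imwrite(f"pics/{n}2.png",cv2.resize(p["image"][:,:,::-1],(800,600))); pickle.dump(p,open(f"{n}2.pkl","wb"))
E
```

```text
pick hit False gap mm 48.6 [0.4346 0.0278 0.0399]
after lift gap 48.5 t 13.875
place hit True [0.5503 0.1495 0.0712]
t 17.7083
pick hit False gap mm 51.3 [ 0.4303 -0.1417  0.0504]
after lift gap 51.0 t 22.0
place hit True [0.5462 0.0155 0.0501]
t 26.2333
```

View pics/top2.png

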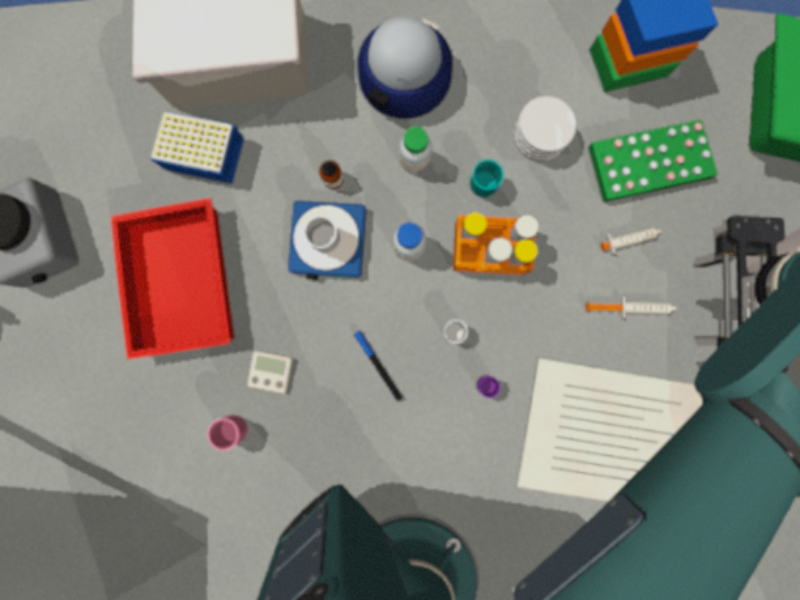

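View pics/side2.png

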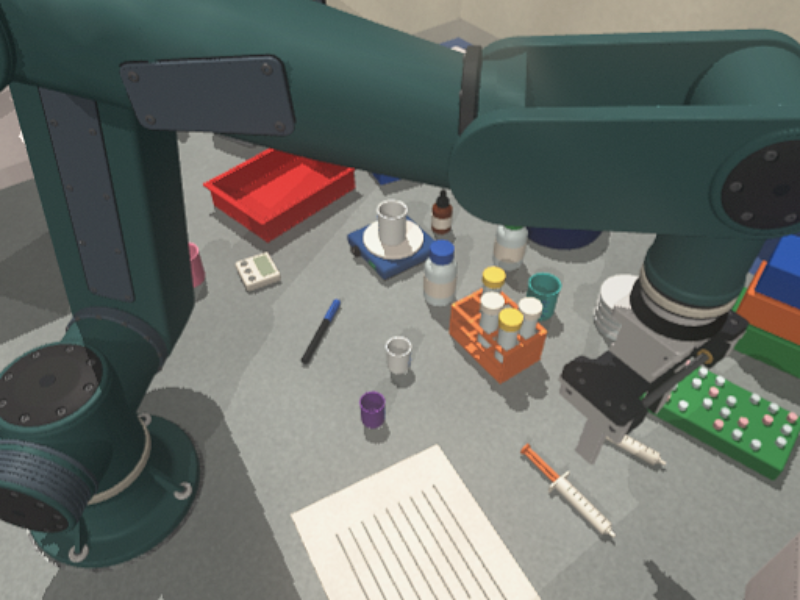

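The beaker is on the plate at (322,233), the blue bottle at (410,238) and the dropper at (330,173). All three stand upright, and the green cap is unmoved. Next are the syringes.

```bash
python3 - <<'E'
from mv import *
pick((.4495,-.378),.7,.022,hi=.2)
p=eyes.camera("side"); import cv2; cv2.imwrite("pics/b1.png",cv2.resize(p["image"][:,:,::-1],(800,600)))
E
```

```text
pick hit False gap mm 17.2 [ 0.4495 -0.378   0.022 ]
after lift gap 17.3 t 31.6917
```

View pics/b1.png

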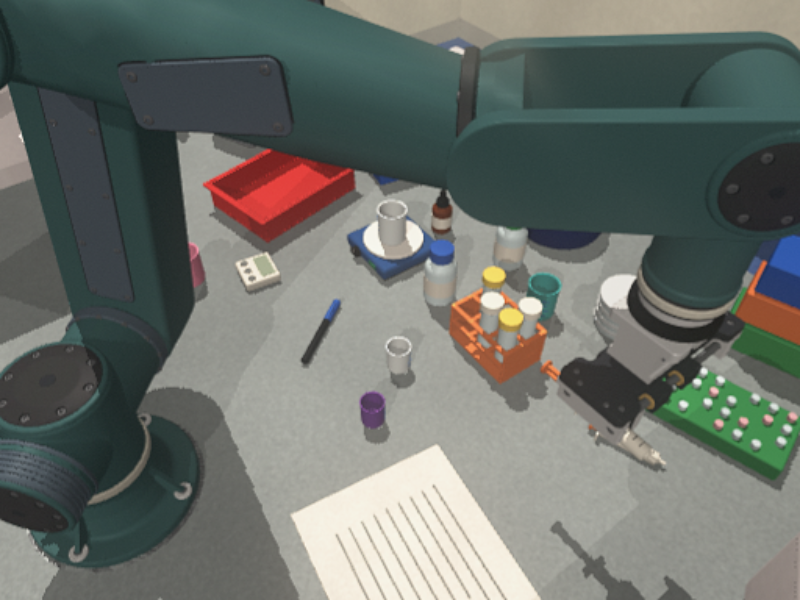

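The loaded syringe is held, with its shadow at (600,560). Opening the fingers at the final spot would hit the stirrer's front. I'll set it down 27 mm further forward, then push it in by the barrel with closed fingers.

```bash
cat >> mv.py <<'E'
def S(x,y):
    c,s=np.cos(np.radians(-2)),np.sin(np.radians(-2)); return (.5505+c*x-s*y,.1495+s*x+c*y)
E
python3 - <<'E'
from mv import *
place(S(-.137,.008),-2,.0225)
pick((.5646,-.356),16.3,.022)
place((.478,.40),10,.034)
over((.3,-.3),.25,0)
import cv2,pickle
for n in("top","side"):
    p=eyes.camera(n); cv2.imwrite(f"pics/{n}3.png",cv2.resize(p["image"][:,:,::-1],(800,600))); pickle.dump(p,open(f"{n}3.pkl","wb"))
cv2.imwrite("pics/c3.png",cv2.resize(pickle.load(open("top3.pkl","rb"))["image"][120:250,60:260,::-1],None,fx=4,fy=4,interpolation=cv2.INTER_CUBIC))
E
```

```text
place hit True [0.4133 0.1621 0.0219]
t 37.6417
pick hit False gap mm 17.0 [ 0.5647 -0.356   0.022 ]
after lift gap 17.0 t 43.1917
place hit False [0.4782 0.4001 0.0313]
t 49.975
```

View pics/top3.png

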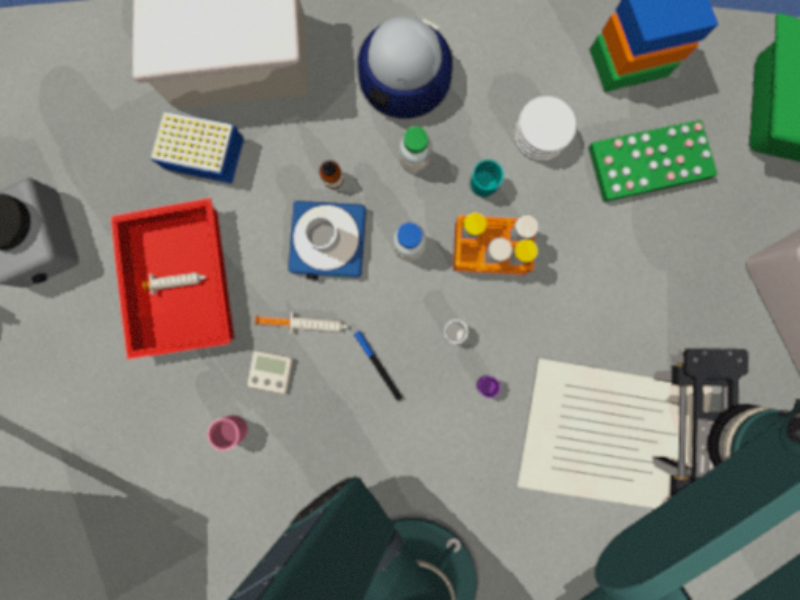

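View pics/c3.png

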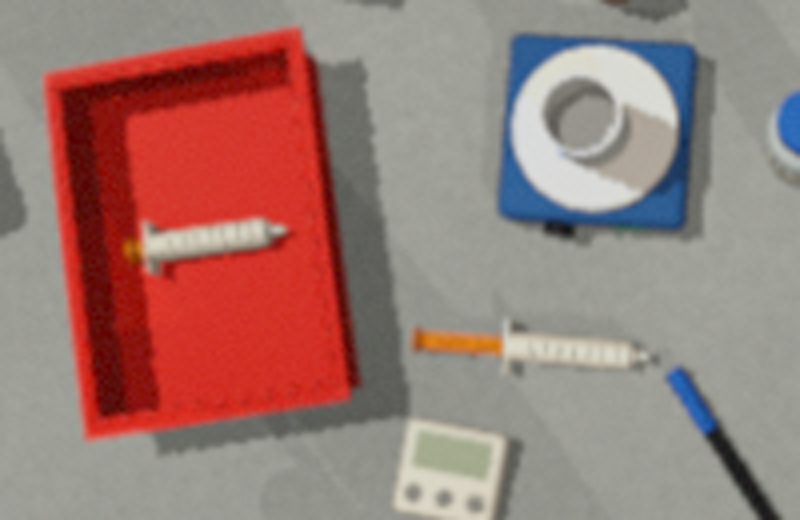

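The spent syringe lies in the tray. The loaded one lies in front of the stirrer with its plunger still drawn out. I'll measure it and push it in.

```bash
cat > syr.py <<'E'
from h import *
def tos(P):
    c,s=np.cos(np.radians(-2)),np.sin(np.radians(-2)); d=P[:,:2]-[.5505,.1495]; return np.c_[d@[c,s],d@[-s,c]].round(4)
E
python3 - <<'E'
from syr import *
p=pickle.load(open("top3.pkl","rb"))
print(tos(ray(p,[(223.75,209.5),(187.2,206.2),(163.25,204.75)],.009)))
E
```

```text
[[-0.1412 -0.0455]
 [-0.1383  0.0483]
 [-0.1383  0.1104]]
```

```bash
python3 - <<'E'
from mv import *
import cv2,pickle
env.close()
a=over(S(-.172,.014),.15,88)
env.line_to([*S(-.172,.014),.023],max_speed=.2)
h=env.line_to([*S(-.126,.014),.023],max_speed=.03,max_force=6)
print(h,env.get_ee_pos(),env.get_contact_force())
env.line_to([*S(-.15,.014),.023],max_speed=.1)
env.line_to([*S(-.15,.014),.2],max_speed=.25)
over((.3,-.3),.25,0)
for n in("top","side"):
    p=eyes.camera(n); cv2.imwrite(f"pics/{n}4.png",cv2.resize(p["image"][:,:,::-1],(800,600))); pickle.dump(p,open(f"{n}4.pkl","wb"))
cv2.imwrite("pics/c4.png",cv2.resize(pickle.load(open("top4.pkl","rb"))["image"][90:240,140:340,::-1],None,fx=4,fy=4,interpolation=cv2.INTER_CUBIC))
print(env.get_time())
E
python3 - <<'E'
from est import *
from syr import tos
p=pickle.load(open("top4.pkl","rb")); q=pickle.load(open("side4.pkl","rb"))
for d in (p,q):
    W=cloud(d)
    for n,c in dict(blue=(.546,.0155),green=(.69,.009)).items():
        P=sel(W,c,.045,.1,.112); print(n,len(P),cv2.minEnclosingCircle(P[:,:2].astype(np.float32)) if len(P) else '')
    P=sel(W,(.657,.146),.04,.01,.05); print("drop",circ(P[:,:2],.018),P[:,2].max(), len(P))
    P=sel(W,(.5505,.1495),.05,.083,.1); print("beaker rim",circ(P[:,:2]),len(P))
E
```

```text
False [0.42502445 0.16792272 0.02303645] [0.5980498  0.23514549 0.01072686]
61.4083
blue 206 ((0.5440099835395813, 0.016118992120027542), 0.01876332424581051)
green 187 ((0.6911208033561707, 0.009020381607115269), 0.01906430907547474)
drop [0.6566 0.1457] 0.04994494814707251 103
beaker rim [0.5486 0.1501 0.023 ] 123
blue 14 ((0.5345408916473389, 0.025790216401219368), 0.012154681608080864)
green 0 
drop [0.6563 0.1444] 0.049938707678156447 49
beaker rim [0.5491 0.1488 0.023 ] 119
```

View pics/c4.png

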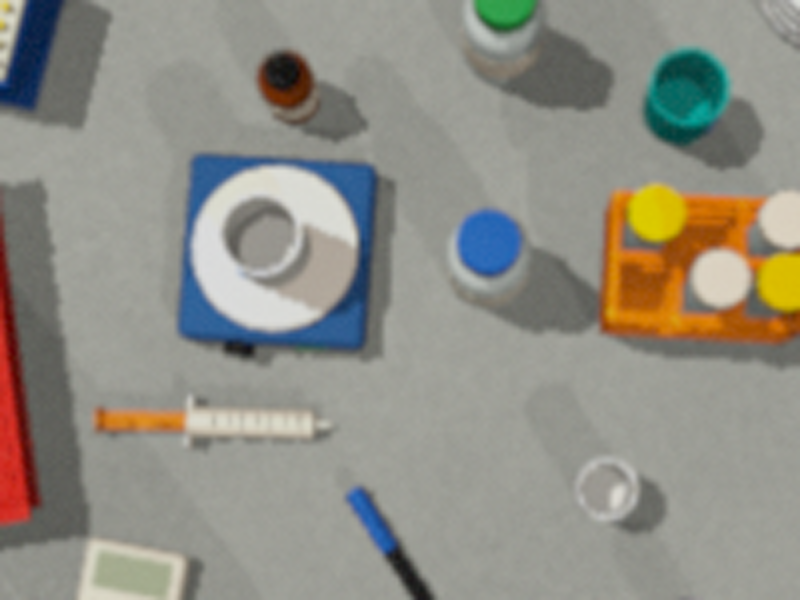

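View pics/side4.png

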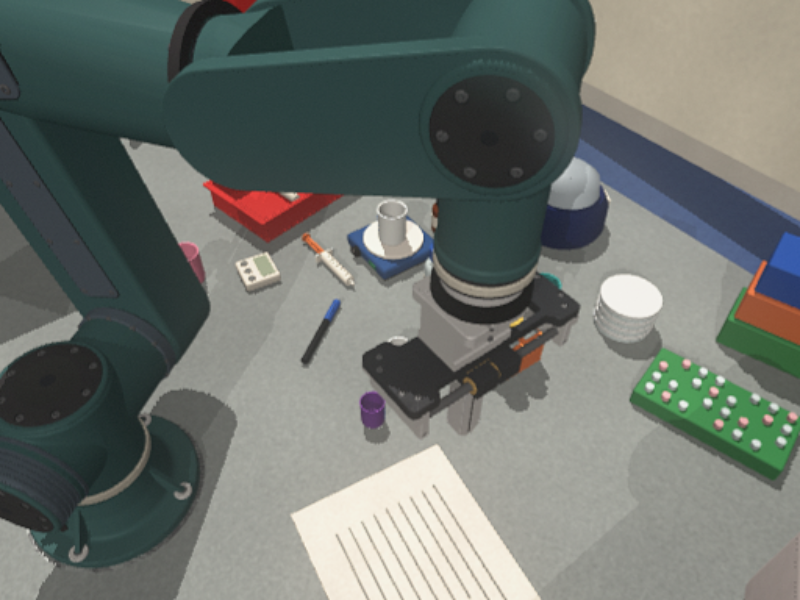

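```bash
python3 - <<'E'
from syr import *
from mv import env
p=pickle.load(open("top4.pkl","rb"))
print(tos(ray(p,[(222.5,196.25),(188.2,195),(164.2,194.5)],.009)))
print(tos(np.array([[.6565,.145],[.549,.1495],[.544,.016]])))
env.hold(.5); env.finish_job(); print(env.get_time())
E
```

```text
[[-0.1079 -0.0402]
 [-0.1097  0.0477]
 [-0.1119  0.1098]]
[[ 1.061e-01 -8.000e-04]
 [-1.500e-03 -1.000e-04]
 [-1.800e-03 -1.336e-01]]
the job is handed in; nothing more can be done
the job is handed in; nothing more can be done
```

The bench is set out as asked, and I handed the job in about 62 s into the 141 s limit. It reports no verdict. My last top-camera checks put everything inside the limits, and none failed. Distances below are in the stirrer's frame.

| Item | Last measured position | Allowed |
|---|---|---|
| White beaker | about 1.5 mm from the plate centre | under 12 mm |
| Blue-capped bottle | about 134 mm from both the stirrer and the rack, in line within about 2 mm | under 151 mm from each, ±30 mm in line |
| Dropper bottle | 106 mm behind the stirrer's centre (about 28 mm clear), centred within 1 mm | 88–126 mm, ±25 mm |
| Loaded syringe | about 110 mm in front of the stirrer's centre (about 4 cm clear), 10 mm or less off the middle, about 0.03 rad off parallel | 84–130 mm, 45 mm, 0.25 rad |
| Green-capped bottle | unmoved within 1 mm | under 20 mm |

- **Loaded syringe:** opening the fingers at its final spot would have hit the stirrer. I set it down about 3 cm short and pushed it in by the barrel with closed fingers. The plunger still measures about 46 mm, against the 34 mm limit. The nozzle and disc pixels were read by eye, so those lengths could be a few mm off.
- **Spent syringe:** it lies flat near the middle of the red tray, judged from the picture taken just after I put it down rather than measured.
- **Side camera:** in its last picture the arm hid the green bottle and most of the blue bottle's cap. Those positions rest on the top camera alone. The two cameras agreed within about 1.5 mm on the beaker and dropper.

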